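Load the weld nest on the feed slide and hold it at the detent

TASK

Lift the weld nest (the small block with the half shell in it) by its hoop handle, set it fully down between the corner lips of the feed slide's carriage and let go of it. Then take the carriage by its upright post, slide it along the rail until its ball detent drops into the notch, and finish there still gripping the post, with the carriage standing still in the notch. Leave the other things on the bench undisturbed.

Things in the scene. Friction and masses are not known exactly. Their poses are not given: they have to be found in the camera images.
- nest: Loose weld nest, about 0.35 kg: an aluminium block, 60 mm (its x) x 84 mm (its y) x 22 mm high, its lowest 6 mm drawn in by 2 mm all round, with a grey open half shell fixed on top (up to 36 mm) and a steel hoop handle over it. Origin: centre of the underside; z up. It stands on the bench, nearer the robot than the rail. It may sit in the carriage either way round (half turn).
- bail: The nest's hoop handle, part of the nest and rigid: a round steel bar 10 mm thick, two uprights at nest y = +-37 mm joined by a straight level bar along the nest's y, its axis 85 mm above the nest's underside (50 mm clear over the shell). Same frame as nest.
- bail_grip (a point): Middle of the handle's level bar, on its axis, 85 mm above the nest's underside; the bar runs along this frame's y (straight for +-30 mm), so it is pinched across x.
- rail: The feed slide, fixed to the bench: 74 mm wide base, 400 mm long along its y (roughly across the bench, left to right), with a dark stop block at each end. Origin: centre of the underside. The carriage runs along its +y.
- carriage (a joint): Travel of the carriage along the rail's +y (m): 0 at the right-hand stop, 0.170 at the left-hand stop; starts near 0. About 2 N friction; stays where left. One detent notch, hidden under it, at a value between 0.070 and 0.135, different each time: to be felt. Within about 3 mm the ball pulls the carriage in (about 7 N) and centres it if free; leaving takes about 9 N.
- pin (a joint): Drop of the detent ball (m), shown by a thin steel pin standing out of the carriage between post and seat, 8 mm tall when the value is 0. Rides at about 0.0015 along the rail and drops to about 0.005 when the ball sits in the notch (above 0.004 within about 1.2 mm of the notch's middle).
- seat (a point): Centre of the nest's seat, on the top face of the carriage, 46 mm above the bench; axes as the rail's (y along the rail). Eight lips, 8 mm high, at the four corners leave a space of 65 mm (x) x 89 mm (y) for the nest; seated, the nest's underside is at this point's height.
- grip_post: Upright square black post on the carriage, 24 x 24 mm, faces along and across the rail, origin at its foot on the carriage's top (46 mm above the bench), top 70 mm above it. It stands 105 mm from the seat's centre along the rail's -y.
- post_grip (a point): Point on the post's axis 50 mm above its foot (96 mm above the bench), a good height for the TCP when gripping it from above; axes as the rail's.
- mug_1: white patterned mug; a bystander, stays where it is
- screwdriver_yellow: screwdriver with a yellow handle; a bystander, stays where it is
- spanner_17: large spanner, 200 mm; a bystander, stays where it is
- sample_1: white open half shell, 40 x 62 x 14 mm, near the front edge of the bench; a bystander, stays where it is
- sample_2: white closed half shell, 40 x 62 x 16 mm, near the front edge of the bench; a bystander, stays where it is
- tape_2: small black roll of tape, 58 mm across; a bystander, stays where it is
- multimeter: dark multimeter, 140 x 72 x 45 mm; a bystander, stays where it is

How it is judged:
By the outcome, as a careful person would: the job done as asked, in the order asked, and still so for the second after the job is handed in, while the arm keeps its last pose, push and grip.
It also fails if it takes over 72 s, if anything falls off the work surface, if the arm or the gripper's body presses on something with over 40 N, if the wrist force passes 120 N, or if a joint passes its speed limit or range.

ROBOT

A 7-joint arm with a two-finger parallel gripper is mounted at the origin on a cart in front of the work surface, level with it; the furniture and walls round the work are solid. World frame = base frame: x ahead of the robot, y to its left, z up, the work surface at z = 0. Lengths are in mm, angles in rad, forces in N, time in s.
With the tool pointing down it reaches from about 400 to 875 mm from the base axis. Payload 4.4 kg.
Tool frame: the origin (TCP) lies between the finger pads, 19 mm behind the fingertips; this is the grasp point; z points along the fingers, y is the line along which they close (so a half turn about z gives the same grasp; the last joint's range is limited). The gripper opens to 85 mm and grips with 20 to 120 N. Pads are 22 mm wide; open, the fingers measure 114 mm over their backs; the gripper's body (76 mm by 85 mm) begins 54 mm behind the grasp point. The pads swing forward as they close: fully open they stand 13 mm farther back than shut.
Start: joints at [1.11, 0.628, 0.038, 1.517, -0.027, 0.996, -0.02], TCP at [250.033, -600.001, 250.013] pointing down, gripper open.
Joint ranges: [-3.06, 3.06], [-0.37, 2.12], [-1.25, 1.32], [0.18, 2.47], [-1.1, 4.24], [0.23, 1.98], [-2.94, 2.94]. Speed limits (rad/s): [2.57, 2.57, 3.14, 3.14, 3.14, 3.14, 3.14].

INTERFACE

Orientations are given as [roll, pitch, yaw] about the fixed x, y, z axes, in that order (R = Rz(yaw) Ry(pitch) Rx(roll)).
In Python, from cell import read_state, get_image, camera_info, finish_job gives the robot as it stands.
- The arm moves only by the tool play_rows, never from a script. Its argument "deltas" is one flat list of numbers, 7 for each row, row after row: the shift along the tool's x, y, z in mm, then the turn, a rotation vector about the tool's x, y, z in rad, then the opening, from 0 (shut) to 1 (fully open). In form: [dx, dy, dz, ax, ay, az, grip, dx, dy, dz, ax, ay, az, grip, ...]. A call has 1 to 10 rows; each row is the pose to reach, as a shift and turn from the pose commanded when the call began, along the tool's axes at that moment; what a row does not reach only later rows make up. A row lasts 1/8 s, in which the tool goes at most 62.5 mm and 10.7 degrees, less where a joint would pass 70% of its speed; a pose out of reach is approached as far as the arm can. A call with a gripper value outside its range is refused whole. The fingers move at their own pace and stop on an object; the grip force is fixed at half the most. Time passes only in rows, so rows that repeat a pose let the fingers close. It gives the time, the measured TCP pose, the force, the opening and the grip force at its end, in the units of the state.
- read_state(): the state, without advancing time (a new reading comes with each control period).
- get_image(name): name is "scene" or "side" or "wrist"; returns the picture (480x640x3 uint8, red, green, blue); there is no depth.
- camera_info(name): a dict with "fx", "fy", "cx", "cy" (pixels), "distortion" ([k1, k2, p1, p2, k3] as OpenCV has them; the pictures are not rectified), "T" (4x4, takes a point from camera to world coordinates). Camera axes: x right, y down, z forward; pixel columns grow to the right and rows downward; lengths in mm; the calibration is good to about 2 mm. A picture is of the moment at which its call begins: read the wrist's pose just before it. camera_info takes no time and is no camera call; for the wrist camera it gives the pose at the moment of the call.
- finish_job(): hands the job in; it is judged then, once.
The state is a dict: "clock": time; "qpos": joint angles; "qd": joint speeds; "tau": joint torques, N m; "eef_pos": TCP position; "tool_rot": TCP orientation; "force": force on the tool from outside, world axes, zero at the start; "torque": the same for the moment, N m; "width": finger opening in mm; "gripper_force": force on a finger pad.
Only numpy, scipy, OpenCV 4.12 (cv2) and the standard library are available. Lean on these libraries where they do the work, as an engineer would, in place of code of your own. Each camera call takes 0.05 s, during which the arm holds its last target. There are 200 camera calls.

## Working session

There is one attempt and no reset: what is moved stays moved. The work goes in short steps, Python scripts to look and compute and a tool call to move; the robot and the scene stay as the last step left them, time stands still between calls to the robot, and variables do not carry over. Pictures are saved under pics/ and viewed, at most 10 in all, crops included, and the job is handed in when it is done.

Besides the shell and the picture viewer there is one more tool, called after "Emit:" as a command line: name --argument value ..., lists and objects as JSON in quotes. play_rows: Moves the arm, as the interface text tells. Its arguments: {"type":"object","properties":{"deltas":{"type":"array"}},"required":["deltas"]}

```bash
mkdir -p pics; python3 - <<'E'
from cell import *
import cv2,numpy as np
np.set_printoptions(precision=4,suppress=True)
print(read_state())
for n in("scene","side"):
    cv2.imwrite(f"pics/{n}0.png",get_image(n)[:,:,::-1]); c=camera_info(n); print(n,c)
print(camera_info("wrist"))
E
```

```text
{'clock': 0.0, 'qpos': array([ 1.1102,  0.6294,  0.0384,  1.5184, -0.027 ,  0.9963, -0.02  ]), 'qd': array([ 0.0021, -0.0003,  0.0001,  0.001 ,  0.0009,  0.0009,  0.0019]), 'tau': array([ -0.0006, -56.341 ,   1.2259, -19.3448,   0.0108,   0.0104,
        -0.    ]), 'eef_pos': array([ 249.7928, -599.4429,  249.0667]), 'tool_rot': array([-3.1397,  0.    ,  0.3947]), 'force': array([ 0.3639,  0.0967, -0.4171]), 'torque': array([ 0.0461, -0.0058, -0.0145]), 'gripper_force': 0.0, 'width': 85.02542950993073}
scene {'fx': 619.5799565216654, 'fy': 619.5799565216654, 'cx': 319.17260479721983, 'cy': 230.8552702003429, 'distortion': array([-0.0921,  0.    ,  0.    ,  0.    ,  0.    ]), 'T': array([[  -0.8964,   -0.3308,    0.2949,  199.5374],
       [  -0.4431,    0.6526,   -0.6147,  757.1644],
       [   0.0109,   -0.6817,   -0.7316, 1027.5931],
       [   0.    ,    0.    ,    0.    ,    1.    ]])}
side {'fx': 436.44308535143756, 'fy': 436.44308535143756, 'cx': 314.4638808532243, 'cy': 241.466048948445, 'distortion': array([0.0371, 0.    , 0.    , 0.    , 0.    ]), 'T': array([[   0.926 ,   -0.3269,    0.1889,  363.4509],
       [  -0.3776,   -0.7986,    0.4687, -451.9703],
       [  -0.0024,   -0.5053,   -0.8629,  913.9691],
       [   0.    ,    0.    ,    0.    ,    1.    ]])}
{'fx': 349.24427875934856, 'fy': 349.24427875934856, 'cx': 321.08748627462273, 'cy': 237.83532893540684, 'distortion': array([0.0159, 0.    , 0.    , 0.    , 0.    ]), 'T': array([[   0.3856,   -0.8741,   -0.2955,  325.7219],
       [  -0.9227,   -0.3657,   -0.1225, -567.1812],
       [  -0.001 ,    0.3199,   -0.9475,  373.6596],
       [   0.    ,    0.    ,    0.    ,    1.    ]])}
```

View pics/scene0.png

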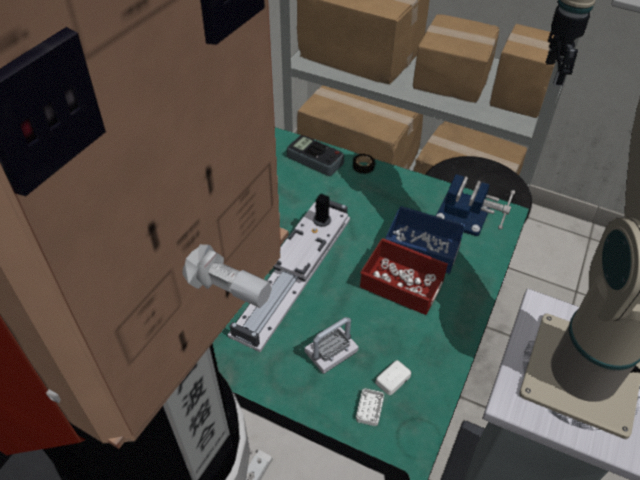

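View pics/side0.png

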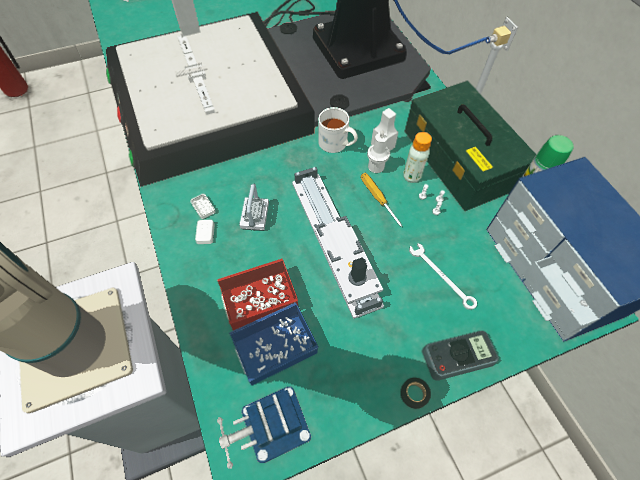

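The scene view shows the nest at about (332,345) and the post at (322,205). In the side view the nest is at about (255,210), the post at (358,270), and the rail runs from (305,172) to (370,305). I'll zoom in on both.

```bash
cat > h.py <<'E'
import numpy as np,cv2
from cell import *
np.set_printoptions(precision=3,suppress=True)
def ray(c,uv):
    K=np.array([[c["fx"],0,c["cx"]],[0,c["fy"],c["cy"]],[0,0,1.]])
    p=cv2.undistortPoints(np.array([[uv]],float),K,np.array(c["distortion"]))[0,0]
    d=c["T"][:3,:3]@np.array([p[0],p[1],1]); return c["T"][:3,3],d
def plane(c,uv,z):
    o,d=ray(c,uv); return o+d*(z-o[2])/d[2]
def proj(c,P):
    K=np.array([[c["fx"],0,c["cx"]],[0,c["fy"],c["cy"]],[0,0,1.]])
    Ti=np.linalg.inv(c["T"]); return cv2.projectPoints(np.atleast_2d(P).astype(float),cv2.Rodrigues(Ti[:3,:3])[0],Ti[:3,3],K,np.array(c["distortion"]))[0][:,0]
def tri(l):
    A=0;b=0;R=[]
    for c,uv in l:
        o,d=ray(c,uv);d=d/np.linalg.norm(d);M=np.eye(3)-np.outer(d,d);A=A+M;b=b+M@o;R.append((M,o))
    x=np.linalg.solve(A,b); return x,[np.linalg.norm(M@(x-o)) for M,o in R]
E
python3 - <<'E'
import cv2,numpy as np
s=cv2.imread("pics/scene0.png");d=cv2.imread("pics/side0.png")
a=cv2.resize(s[310:375,290:370],(480,390)[:2],interpolation=cv2.INTER_CUBIC)[:, :400] # 6x from (290,310)
b=cv2.resize(d[170:240,225:285],(360,420),interpolation=cv2.INTER_CUBIC)[:300]
c=cv2.resize(d[160:320,285:395],(440,640),interpolation=cv2.INTER_CUBIC)[:600]
o=np.zeros((600,800,3),np.uint8);o[:300,:360]=b;o[300:600,:360]=a[:300,:360];o[:,360:]=c
cv2.imwrite("pics/z0.png",o)
E
```

```text
(no output)
```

View pics/z0.png

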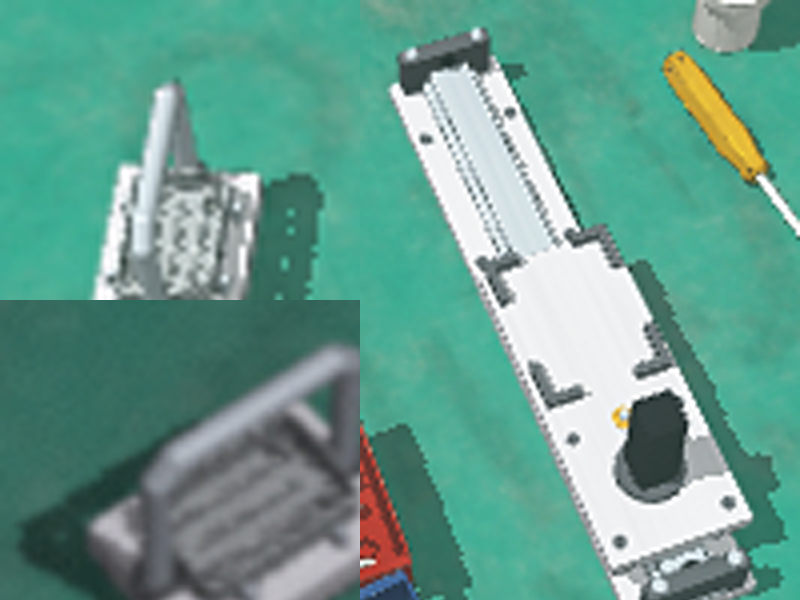

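```bash
python3 - <<'E'
from h import *
s=camera_info("scene");d=camera_info("side")
print("bar scene",plane(s,(346.7,318.3),85),plane(s,(316.3,341.7),85))
print("bar side",plane(d,(253.3,185.3),85),plane(d,(249.2,211.7),85))
f=lambda u,v:((u-360)/4+285,v/4+160)
L=[plane(d,f(*p),50) for p in((488,270),(605,238),(547,395),(662,362))]
print(np.array(L),np.mean(L,0))
print("post",plane(d,f(658,403),116), plane(s,(322,197),116))
print(tri([(s,(322,197)),(d,f(658,403))]))
print("base edges", plane(d,f(390,92),10),plane(d,f(615,600),10))
E
```

```text
bar scene [436.726 139.684  85.   ] [464.152 210.237  85.   ]
bar side [468.7   196.671  85.   ] [436.321 128.084  85.   ]
[[572.298  50.045  50.   ]
 [644.726  44.493  50.   ]
 [571.435 -38.992  50.   ]
 [640.069 -44.199  50.   ]] [607.132   2.837  50.   ]
post [606.687 -96.504 116.   ] [605.138 -99.374 116.   ]
(array([605.162, -97.628, 118.055]), [np.float64(0.8641479640697215), np.float64(0.8641479640699269)])
base edges [574.954 223.927  10.   ] [ 565.113 -150.978   10.   ]
```

Bar middle is near (452,168,85), and the bar is about 0.4 rad off world y. The two views agree to about 10 mm at the bar ends. The seat is near (607,5) and the post near (606,-98), so the seat-to-post distance is about 100 mm against the expected 105 mm. Moving out now.

Emit:
play_rows --deltas '[43,-29,0,0,0,-0.05,1,87,-59,0,0,0,-0.1,1,130,-88,0,0,0,-0.15,1,173,-117,0,0,0,-0.2,1,217,-147,0,0,0,-0.25,1,260,-176,0,0,0,-0.3,1,303,-205,0,0,0,-0.35,1,347,-235,0,0,0,-0.4,1,347,-235,0,0,0,-0.4,1]'

```text
clock: 1.23
eef_pos: [482.7, -244.4, 249.8]
tool_rot: [-3.141, -0.003, 0.804]
force: [-0.9, -1.4, 0.6]
width: 85.1
gripper_force: 0.0
```

```bash
cat >> h.py <<'E'
def delta(P,yaw):
    st=read_state();r,p,y=st["tool_rot"]
    R=cv2.Rodrigues(np.array([0,0,y]))[0]@cv2.Rodrigues(np.array([0,p,0.]))[0]@cv2.Rodrigues(np.array([r,0,0.]))[0]
    Rt=cv2.Rodrigues(np.array([0,0,yaw]))[0]@np.diag([1.,-1,-1])
    print("at",st["clock"],st["eef_pos"],st["tool_rot"],"F",st["force"],"w",st["width"])
    print("delta",R.T@(np.array(P)-st["eef_pos"]),cv2.Rodrigues(R.T@Rt)[0].ravel())
E
python3 -c "
from h import *
delta((452,168,190),1.17)"
```

```text
at 1.225 [ 482.699 -244.383  249.814] [-3.141 -0.003  0.804] F [-0.856 -1.371  0.574] w 85.06212842253687
delta [ 275.426 -308.224   60.976] [-0.001 -0.003 -0.366]
```

Emit:
play_rows --deltas '[34,-39,7,0,0,-0.05,1,69,-77,15,0,0,-0.1,1,103,-116,23,0,0,-0.14,1,138,-154,30,0,0,-0.18,1,172,-193,38,0,0,-0.23,1,207,-231,46,0,0,-0.28,1,241,-270,53,0,0,-0.32,1,275,-308,60,0,0,-0.366,1,275,-308,60,0,0,-0.366,1,275,-308,60,0,0,-0.366,1]'

```text
clock: 2.48
eef_pos: [452.7, 161.0, 189.8]
tool_rot: [-3.142, 0.002, 1.159]
force: [0.3, -0.8, 0.9]
width: 85.8
gripper_force: 0.0
```

```bash
python3 - <<'E'
from h import *
c=camera_info("wrist");im=get_image("wrist")
print(read_state()["eef_pos"],read_state()["tool_rot"],c["T"])
cv2.imwrite("pics/w1.png",im[:,:,::-1])
print(proj(c,[(452,168,85),(451+11,168+28,85),(451-11,168-28,85)]))
E
```

```text
[452.93  160.411 189.871] [3.141 0.002 1.158] [[  0.917  -0.378  -0.128 485.578]
 [ -0.399  -0.868  -0.295 237.453]
 [  0.      0.322  -0.947 314.111]
 [  0.      0.      0.      1.   ]]
[[316.509 236.771]
 [313.314 194.469]
 [316.914 276.868]]
```

View pics/w1.png

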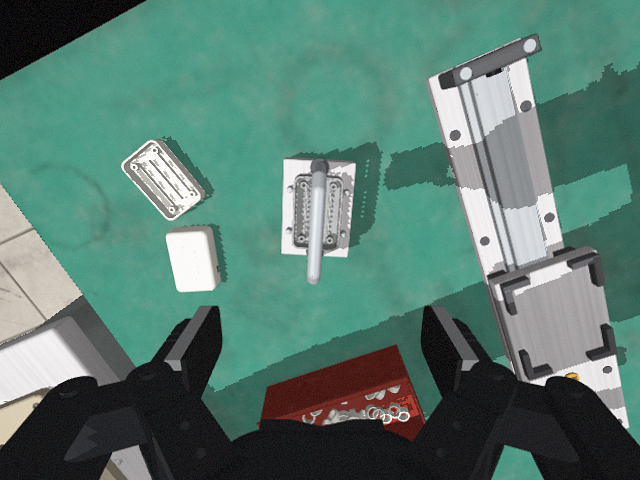

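The wrist view shows the bar from (320,165) to (313,282) and the nest block at (284–355,158–257). The carriage's lip corners are at about (503,285), (600,256), (622,372) and (516,392).

```bash
python3 - <<'E'
from h import *
c=camera_info("wrist")
a=plane(c,(319.5,162),87);b=plane(c,(313.2,282),85);print("bar",a,b,(a+b)/2,np.linalg.norm(a-b),np.arctan2(a[1]-b[1],a[0]-b[0]))
B=[plane(c,p,0+22) for p in((284,158),(355,163),(350,257),(281,252))];print("block",np.mean(B,0),[np.linalg.norm(B[i]-B[i-1]) for i in range(4)],np.arctan2(*(B[0]-B[3])[1::-1]),np.arctan2(*(B[1]-B[2])[1::-1]))
L=np.array([plane(c,p,54) for p in((498,280),(598,250),(623,376),(512,397))]);print(L,L.mean(0))
print("base edge",plane(c,(429,76),10),plane(c,(512,397),10))
m=(a+b)/2
delta((m[0],m[1],84),np.arctan2(a[1]-b[1],a[0]-b[0]))
E
```

```text
bar [474.642 213.394  87.   ] [436.06  136.753  85.   ] [455.351 175.074  86.   ] 85.82845225426982 1.104422375131144
block [453.705 170.513  22.   ] [np.float64(82.66106554771237), np.float64(58.438020482011055), np.float64(83.30520054998098), np.float64(62.133736448256876)] 1.0922518060628765 1.1365862093482075
[[568.546  64.532  54.   ]
 [646.761  59.021  54.   ]
 [646.035 -72.158  54.   ]
 [549.997 -56.937  54.   ]] [602.835  -1.385  54.   ]
base edge [577.085 231.866  10.   ] [ 560.845 -106.609   10.   ]
at 2.525 [452.93  160.411 189.871] [3.141 0.002 1.158] F [-0.352 -0.722 -0.378] w 85.29868355833072
delta [ 14.563  -3.683 105.848] [0.    0.002 0.054]
```

Emit:
play_rows --deltas '[12,-4,10,0,0,0.05,1,12,-4,40,0,0,0.05,1,12,-4,75,0,0,0.05,1,12,-4,100,0,0,0.05,1,12,-4,106,0,0,0.05,1,12,-4,106,0,0,0.05,0.5,12,-4,106,0,0,0.05,0,12,-4,106,0,0,0.05,0,12,-4,106,0,0,0.05,0,12,-4,106,0,0,0.05,0]'

```text
clock: 3.78
eef_pos: [454.7, 175.0, 84.5]
tool_rot: [3.14, -0.001, 1.11]
force: [1.8, -0.8, 3.7]
width: 8.1
gripper_force: 58.5
```

Emit:
play_rows --deltas '[0,0,0,0,0,0,0,0,0,0,0,0,0,0]'

```text
clock: 4.03
eef_pos: [454.7, 175.0, 84.5]
tool_rot: [3.14, -0.001, 1.11]
force: [1.4, -1.1, 5.4]
width: 8.1
gripper_force: 58.7
```

Emit:
play_rows --deltas '[0,0,-15,0,0,0,0,0,0,-45,0,0,0,0,-5,5,-80,0,0,-0.03,0,-25,23,-110,0,0,-0.1,0,-50,46,-115,0,0,-0.18,0,-75,69,-115,0,0,-0.26,0,-100,92,-115,0,0,-0.34,0,-120,110,-115,0,0,-0.41,0,-130,120,-115,0,0,-0.44,0,-130,120,-115,0,0,-0.44,0]'

```text
clock: 5.28
eef_pos: [502.9, 4.0, 198.9]
tool_rot: [-3.14, 0.001, 1.548]
force: [-0.8, 0.2, -4.7]
width: 7.6
gripper_force: 58.8
```

Emit:
play_rows --deltas '[0,0,0,0,0,0,0,0,0,0,0,0,0,0,0,0,0,0,0,0,0]'

```text
clock: 5.65
eef_pos: [503.5, 6.0, 199.1]
tool_rot: [-3.141, -0.0, 1.552]
force: [-0.6, 0.1, -3.8]
width: 8.2
gripper_force: 58.8
```

```bash
python3 - <<'E'
from h import *
c=camera_info("wrist");im=get_image("wrist")
np.save("w2T.npy",c["T"])
st=read_state();print(st["eef_pos"],st["tool_rot"],st["force"],st["torque"],st["width"])
print(c["T"])
cv2.imwrite("pics/w2.png",cv2.resize(im[:,:,::-1],(800,600)))
E
```

```text
[503.546   5.806 199.075] [-3.142 -0.     1.552] [ 0.962 -0.775 -4.849] [-0.033 -0.022 -0.029] 7.82988512011959
[[  1.     -0.017  -0.006 504.874]
 [ -0.018  -0.947  -0.32   89.132]
 [ -0.      0.32   -0.947 323.564]
 [  0.      0.      0.      1.   ]]
```

View pics/w2.png

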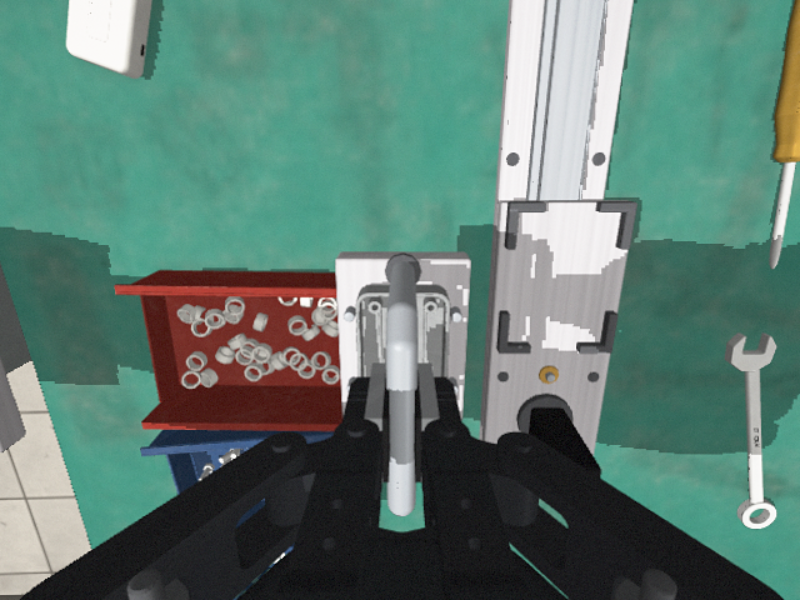

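Held nest: the top face's far edge runs from (337,254) to (471,257) in the enlarged picture. The lips' outer corners are at about (507,203), (637,203), (617,350) and (498,350). The pin is at (549,374). I'll zoom once for the fit.

```bash
python3 - <<'E'
import cv2,numpy as np
d=cv2.resize(cv2.imread("pics/w2.png"),(640,480),interpolation=cv2.INTER_AREA)
o=np.zeros((600,800,3),np.uint8)
o[:560,300:]=cv2.resize(d[155:295,390:515],(500,560),interpolation=cv2.INTER_CUBIC)
o[:300,:290]=cv2.resize(d[195:315,264:380],(290,300),interpolation=cv2.INTER_CUBIC)
cv2.imwrite("pics/z2.png",o)
E
```

```text
(no output)
```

View pics/z2.png

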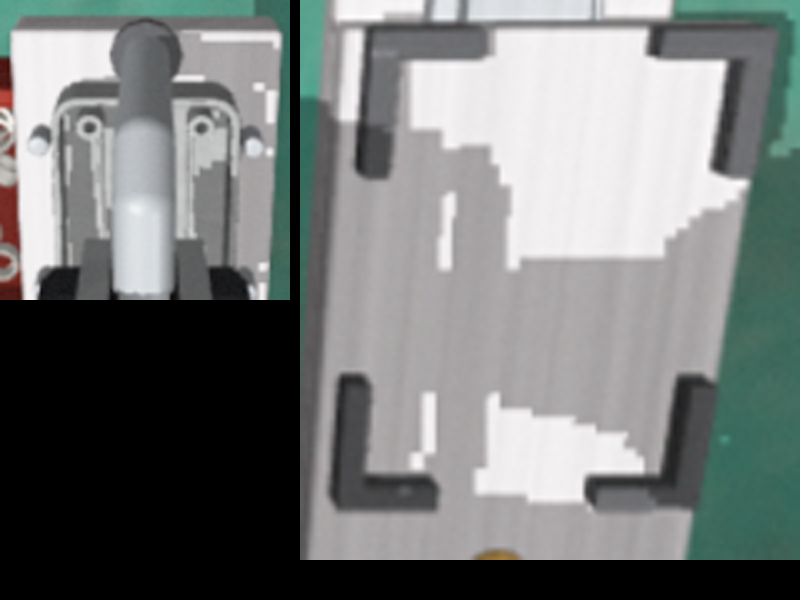

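```bash
python3 - <<'E'
from h import *
c=camera_info("wrist");c["T"]=np.load("w2T.npy")
f=lambda u,v:((u-300)/4+390,v/4+155)
g=lambda u,v:(264+u/2.5,195+v/2.5)
P=lambda p,z:plane(c,p,z)[:2]
print("inner x left (z54):",P(f(409,58),54),P(f(368,476),54))
print("inner x right(z46):",P(f(728,58),46),P(f(665,476),46))
print("inner y far (z54):",P(f(480,58),54),P(f(660,58),54))
print("inner y near(z46):",P(f(400,477),46),P(f(630,477),46))
print("outer54",[P(f(*p),54) for p in((370,28),(777,28),(698,510),(333,508))])
print("outer46",[P(f(*p),46) for p in((370,28),(777,28),(698,510),(333,508))])
z=136.6
a=P(g(13,30),z);b=P(g(281,30),z);e=P(g(20,270),z);h=P(g(270,270),z)
print("nest",a,b,np.linalg.norm(a-b),e,h, "yaw",np.arctan2(b[1]-a[1],b[0]-a[0]))
print("bottom far edge",P(g(140,17),z-22+6),P(g(140,17),z-22))
bx=[P(g(*p),z-22+85) for p in((147,45),(143,250))];print("bar",bx)
print("pin",P((439,299),52))
E
```

```text
inner x left (z54): [577.586  51.743] [575.131 -35.454]
inner x right(z46): [642.018  49.383] [641.343 -40.205]
inner y far (z54): [591.086  51.479] [625.215  50.793]
inner y near(z46): [584.162 -39.505] [633.84  -40.321]
outer54 [array([569.809,  57.514]), array([646.426,  55.955]), array([645.358, -44.489]), array([568.154, -42.775])]
outer46 [array([571.736,  56.576]), array([650.627,  54.971]), array([649.527, -48.455]), array([570.032, -46.69 ])]
nest [475.616  44.29 ] [534.402  43.249] 58.7944836762749 [473.446 -14.984] [533.695 -16.049] yaw -0.017713285653045602
bottom far edge [503.413  43.082] [503.37  41.72]
bar [array([504.928,  56.81 ]), array([503.753,  23.311])]
pin [604.86  -60.659]
```

Emit:
play_rows --deltas '[1,12,0,0,0,0,0,2,35,0,0,0,0,0,4,65,0,0,0,0,0,6,90,5,0,0,0,0,6,105,15,0,0,0,0,6,105,30,0,0,0,0,6,105,43,0,0,0,0,6,105,49,0,0,0,0,6,105,49,0,0,0,0,6,105,49,0,0,0,0]'

```text
clock: 6.95
eef_pos: [609.0, 9.2, 150.6]
tool_rot: [3.141, -0.0, 1.551]
force: [0.0, -0.5, -3.7]
width: 7.7
gripper_force: 58.8
```

Emit:
play_rows --deltas '[0,0,0,0,0,0,0,0,0,0,0,0,0,0]'

```text
clock: 7.2
eef_pos: [609.0, 9.1, 150.4]
tool_rot: [3.141, -0.0, 1.551]
force: [0.0, 0.1, -4.5]
width: 7.7
gripper_force: 58.8
```

```bash
python3 - <<'E'
from h import *
c=camera_info("wrist");im=get_image("wrist")
np.save("w3T.npy",c["T"])
st=read_state();print(st["eef_pos"],st["tool_rot"],st["force"],st["width"])
sd=get_image("side")
o=np.zeros((600,800,3),np.uint8)
o[:600,:500]=cv2.resize(im[110:290,245:395,::-1],(500,600),interpolation=cv2.INTER_CUBIC)
o[:450,500:]=cv2.resize(sd[190:280,315:375,::-1],(300,450),interpolation=cv2.INTER_CUBIC)
cv2.imwrite("pics/z3.png",o)
E
```

```text
[608.923   9.112 150.334] [3.141 0.    1.551] [-0.037  0.131 -4.254] 7.801310349904126
```

View pics/z3.png

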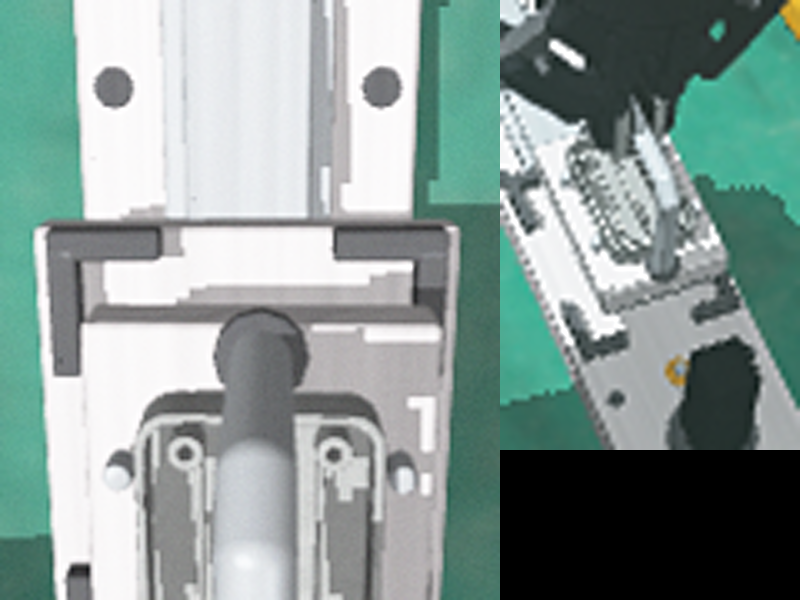

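```bash
python3 - <<'E'
from h import *
c=camera_info("wrist");c["T"]=np.load("w3T.npy")
f=lambda u,v:(245+u/3.3333,110+v/3.3333)
P=lambda u,v,z:plane(c,f(u,v),z)[:2]
z=150.4-84.5
a=P(82,322,z+22);b=P(442,324,z+22);print("nest",a,b,(a+b)/2)
print("nest bottom step edge",P(90,308,z+6),P(436,308,z+6))
print("lip inner54",P(81,258,54),P(415,258,54),P(415,258,46), "outer",P(48,228,54),P(446,228,54))
E
```

```text
nest [581.466  47.639] [640.695  46.163] [611.081  46.901]
nest bottom step edge [580.583  46.343] [642.125  45.16 ]
lip inner54 [576.868  52.052] [640.608  50.833] [641.703  49.333] outer [571.013  57.87 ] [646.323  56.432]
```

The nest is about 1.5 mm too far in x and 1.7 mm too far toward −y. I'll correct that and lower it, checking the force.

Emit:
play_rows --deltas '[1.7,-1.5,0,0,0,0,0,1.7,-1.5,4,0,0,0,0,1.7,-1.5,8,0,0,0,0,1.7,-1.5,12,0,0,0,0,1.7,-1.5,15,0,0,0,0,1.7,-1.5,17,0,0,0,0,1.7,-1.5,17,0,0,0,0]'

```text
clock: 8.18
eef_pos: [607.3, 10.8, 132.9]
tool_rot: [-3.141, 0.0, 1.551]
force: [0.7, 0.5, -4.3]
width: 8.0
gripper_force: 58.9
```

Emit:
play_rows --deltas '[0,0,1,0,0,0,0,0,0,2,0,0,0,0,0,0,3,0,0,0,0,0,0,3,0,0,0,0]'

```text
clock: 8.68
eef_pos: [608.2, 11.0, 130.6]
tool_rot: [3.14, -0.0, 1.551]
force: [1.5, -0.1, -0.8]
width: 7.6
gripper_force: 59.2
```

Emit:
play_rows --deltas '[0,0,1,0,0,0,0,0,0,1,0,0,0,0,0,0,1,0,0,0,0]'

```text
clock: 9.05
eef_pos: [608.5, 11.0, 130.5]
tool_rot: [3.139, -0.0, 1.551]
force: [0.5, 1.0, 6.3]
width: 8.3
gripper_force: 60.0
```

Firm contact at the expected height. Letting go and rising.

Emit:
play_rows --deltas '[0,0,-0.5,0,0,0,0.15,0,0,-0.5,0,0,0,0.4,0,0,-0.5,0,0,0,0.7,0,0,-0.5,0,0,0,0.7,0,0,-10,0,0,0,0.7,0,0,-30,0,0,0,0.7,0,0,-60,0,0,0,0.7,0,0,-75,0,0,0,0.7,0,0,-75,0,0,0,0.7]'

```text
clock: 10.18
eef_pos: [608.0, 10.9, 205.3]
tool_rot: [3.139, -0.0, 1.551]
force: [-0.2, -0.3, 0.4]
width: 59.9
gripper_force: 0.0
```

```bash
python3 - <<'E'
from h import *
c=camera_info("wrist");im=get_image("wrist")
np.save("w4T.npy",c["T"])
st=read_state();print(st["eef_pos"],st["tool_rot"],st["force"],st["width"])
sd=get_image("side")
o=np.zeros((600,800,3),np.uint8)
o[:600,:500]=cv2.resize(im[130:400,210:435,::-1],(500,600),interpolation=cv2.INTER_CUBIC)
o[:450,500:]=cv2.resize(sd[190:280,315:375,::-1],(300,450),interpolation=cv2.INTER_CUBIC)
cv2.imwrite("pics/z4.png",o)
E
```

```text
[607.273  10.762 204.122] [3.141 0.    1.551] [-0.376  0.231 -0.899] 59.39483410968917
```

View pics/z4.png

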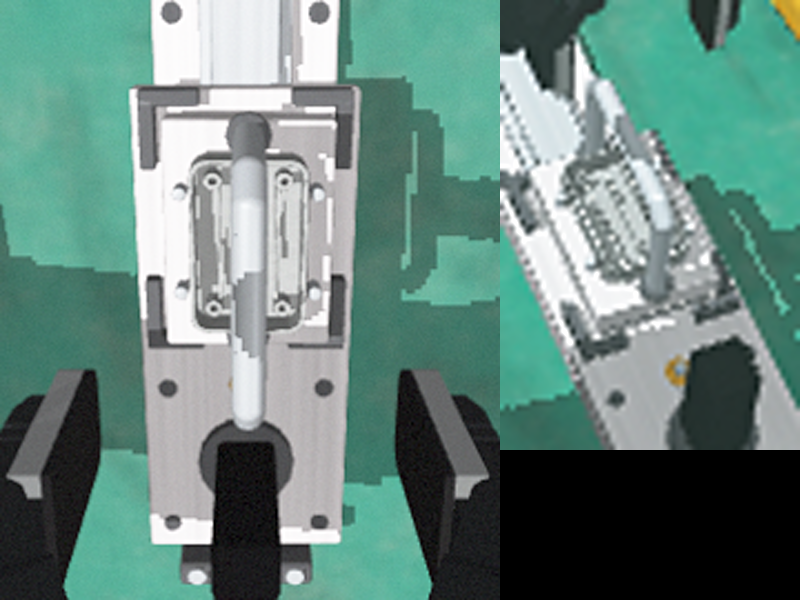

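The nest sits flush inside all four lip corners and has been released. Now to the post at about (606,-98).

Emit:
play_rows --deltas '[-20,0,0,0,0,0,0.7,-60,0,0,0,0,0,0.7,-95,0.5,0,0,0,0,0.7,-109,0.5,0,0,0,0,0.7,-109,0.5,10,0,0,0,0.7,-109,0.5,45,0,0,0,0.7,-109,0.5,80,0,0,0,0.7,-109,0.5,103,0,0,0,0.7,-109,0.5,109,0,0,0,0.7,-109,0.5,109,0,0,0,0.7]'

```text
clock: 11.52
eef_pos: [605.7, -96.8, 94.9]
tool_rot: [-3.141, -0.001, 1.552]
force: [-0.1, 0.1, 0.5]
width: 59.9
gripper_force: 0.0
```

```bash
python3 - <<'E'
from h import *
im=get_image("wrist")
st=read_state();print(st["eef_pos"],st["tool_rot"],st["force"],st["width"])
cv2.imwrite("pics/w5.png",im[:,:,::-1])
E
```

```text
[606.213 -97.182  95.551] [ 3.141 -0.001  1.552] [ 0.048  0.508 -0.327] 59.73078872661918
```

View pics/w5.png

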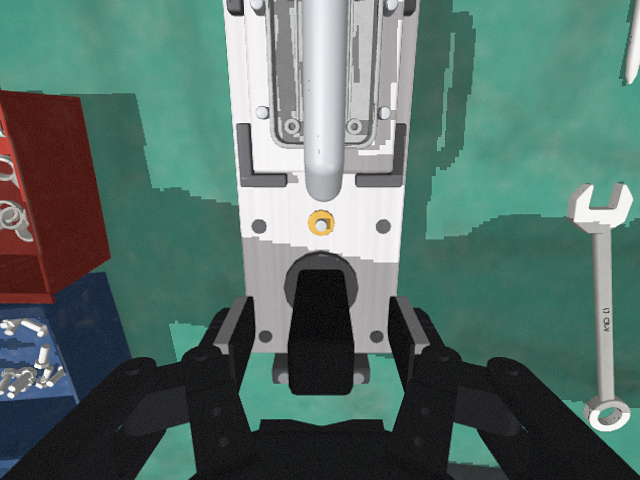

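The post is centred between the fingers at (320,330), and the brass-collared pin shows at (321,222). Gripping.

Emit:
play_rows --deltas '[0,0,0,0,0,0,0.4,0,0,0,0,0,0,0,0,0,0,0,0,0,0,0,0,0,0,0,0,0,0,0,0,0,0,0,0]'

```text
clock: 12.2
eef_pos: [605.5, -98.2, 96.1]
tool_rot: [3.141, 0.0, 1.551]
force: [-2.0, 0.4, 5.5]
width: 23.6
gripper_force: 61.6
```

Emit:
play_rows --deltas '[2,0,0,0,0,0,0,6,0.0,0,0,0,0,0,12,0,0,0,0,0,0,19,0,0,0,0,0,0,27,0,0,0,0,0,0,35,0,0,0,0,0,0,43,0,0,0,0,0,0,50,0,0,0,0,0,0,55,0,0,0,0,0,0,57,0,0,0,0,0,0]'

```text
clock: 13.45
eef_pos: [606.6, -44.0, 96.1]
tool_rot: [-3.142, 0.004, 1.549]
force: [-2.4, -5.7, 5.6]
width: 23.4
gripper_force: 61.6
```

Emit:
play_rows --deltas '[1,0,0,0,0,0,0,2,0,0,0,0,0,0]'

```text
clock: 13.7
eef_pos: [606.6, -43.2, 96.1]
tool_rot: [-3.142, 0.005, 1.549]
force: [-2.0, -7.6, 7.7]
width: 23.3
gripper_force: 61.7
```

Emit:
play_rows --deltas '[2,0,0,0,0,0,0,4,0,0,0,0,0,0,6,0,0,0,0,0,0,8,0,0,0,0,0,0,9,0,0,0,0,0,0,10,0,0,0,0,0,0]'

```text
clock: 14.45
eef_pos: [606.9, -30.1, 96.1]
tool_rot: [3.141, 0.001, 1.55]
force: [-3.4, -3.4, 6.5]
width: 23.4
gripper_force: 61.6
```

Emit:
play_rows --deltas '[1,0,0,0,0,0,0,2,0,0,0,0,0,0,3,0,0,0,0,0,0]'

```text
clock: 14.82
eef_pos: [606.9, -29.8, 96.1]
tool_rot: [-3.141, 0.005, 1.549]
force: [-1.8, -6.8, 5.6]
width: 23.5
gripper_force: 61.7
```

Emit:
play_rows --deltas '[1,0,0,0,0,0,0,2,0,0,0,0,0,0,3,0,0,0,0,0,0]'

```text
clock: 15.2
eef_pos: [606.9, -28.7, 96.1]
tool_rot: [-3.141, 0.007, 1.548]
force: [-1.8, -10.6, 7.0]
width: 22.9
gripper_force: 61.7
```

Emit:
play_rows --deltas '[1,0,0,0,0,0,0,2,0,0,0,0,0,0,3,0,0,0,0,0,0]'

```text
clock: 15.58
eef_pos: [606.9, -25.0, 96.1]
tool_rot: [-3.141, 0.006, 1.548]
force: [-2.6, -9.0, 7.7]
width: 23.4
gripper_force: 61.7
```

Emit:
play_rows --deltas '[1,0,0,0,0,0,0,2,0,0,0,0,0,0,3,0,0,0,0,0,0]'

```text
clock: 15.95
eef_pos: [607.1, -20.8, 96.1]
tool_rot: [-3.142, 0.004, 1.549]
force: [-2.3, -4.2, 5.5]
width: 23.5
gripper_force: 61.8
```

Emit:
play_rows --deltas '[1,0,0,0,0,0,0,2,0,0,0,0,0,0,3,0,0,0,0,0,0]'

```text
clock: 16.32
eef_pos: [607.1, -15.9, 96.1]
tool_rot: [3.142, 0.002, 1.55]
force: [-2.2, -3.7, 6.0]
width: 23.6
gripper_force: 61.7
```

Resistance peaked at about 10.6 N just past y ≈ -30, then released, which looks like the notch. I'll take a pin baseline here, go back past it, and approach it again.

```bash
cat > pin.py <<'E'
from h import *
import sys
im=get_image("wrist");st=read_state();print(st["clock"],st["eef_pos"],st["force"])
np.save(f"pin_{sys.argv[1]}.npy",im)
r=im[205:240,300:342].astype(int)
y=((r[:,:,0]-r[:,:,2])>60)
vy,ux=np.nonzero(y);print("yellow",y.sum(),ux.mean()+300,vy.mean()+205,ux.min()+300,ux.max()+300,vy.min()+205,vy.max()+205)
s=np.clip((r[:,:,0]-r[:,:,2])//16,0,9)[vy.min()-1:vy.max()+3,ux.min()-1:ux.max()+2]
for row in s: print("".join(map(str,row)))
E
python3 pin.py a
```

```text
16.375 [607.177 -15.514  96.083] [-3.491 -2.192  6.3  ]
yellow 404 320.59158415841586 218.52722772277227 308 334 207 231
00000000000011211000000000000
00000001124678887421100000000
00000015788888989887420000000
00000169888888988888872000000
00001689888888888888887200000
00017988888888888888888720000
00169988888888888888888972000
00498888888889999988899897100
00688888888876567777778888200
00898898888521001356658888400
02998888984000000035668889600
04988889840000000003668898720
07989888710000000002668888830
18988889600000000000467888950
06988888400000000000467888950
05988888200000000000368888820
02988889300000000000368888710
00898899400000000000468889500
00698888610000000000667889300
00399889840000000005888888100
00169888984000000059888883000
00016988888542124689888850000
00001698888897678988898300000
00000169988889988889983000000
00000016799889989999830000000
00000000124899998653200000000
00000000000013330000000000000
00000000000000000000000000000
```

Emit:
play_rows --deltas '[-2,0,0,0,0,0,0,-5,0,0,0,0,0,0,-9,0,0,0,0,0,0,-13,0,0,0,0,0,0,-15,0,0,0,0,0,0,-16,0,0,0,0,0,0,-16,0,0,0,0,0,0]'

```text
clock: 17.25
eef_pos: [606.8, -30.1, 96.0]
tool_rot: [3.141, 0.0, 1.551]
force: [-2.1, 0.5, 5.7]
width: 23.2
gripper_force: 61.7
```

```bash
python3 pin.py b
```

```text
17.3 [606.876 -30.075  96.073] [-2.004  0.589  5.036]
yellow 429 320.7062937062937 219.08158508158508 308 334 207 232
00000000000011111000000000000
00000000112468875311000000000
00000014688889989886310000000
00000159888888888888862000000
00001599888888888888886200000
00015998888888888888889720000
00159988888888888888888972000
00399888888889888888888887000
00698889889986788988888888200
00798888888410013688888888400
02888888983000000048888888600
03988898840000000005988888710
06998899700000000002888889920
07998889500000000000798888940
06988889400000000000598888940
05988989500000000000788889820
02988889710000000002988889810
00898888840000000005988889500
00698888984000000058888889300
00498888988521123689888888100
00169988888876678988888996000
00016988888888989888888951000
00001698888888888888899500000
00000169888888888888983000000
00000016999888888999850000000
00000000147899999753000000000
00000000000013530000000000000
00000000000000000000000000000
00000000000000000000000000000
```

The pin has clearly dropped: its top shrank and moved up about 2 px, with the force near zero. Balancing the forces from both approaches puts the notch centre about 0.4 mm further back. I'll nudge it there, let it rest and check.

Emit:
play_rows --deltas '[-0.4,0,0,0,0,0,0,-0.8,0,0,0,0,0,0,-0.8,0,0,0,0,0,0,-0.8,0,0,0,0,0,0,-0.8,0,0,0,0,0,0,-0.8,0,0,0,0,0,0]'

```text
clock: 18.05
eef_pos: [606.9, -30.1, 96.1]
tool_rot: [3.141, -0.001, 1.551]
force: [-2.0, 1.2, 4.3]
width: 23.6
gripper_force: 61.7
```

```bash
python3 pin.py c; python3 - <<'E'
from h import *
im=get_image("wrist"); st=read_state();print(st["qd"],st["width"],st["gripper_force"])
o=np.zeros((480,800,3),np.uint8);o[:,:640]=im[:,:,::-1]
sd=get_image("side")[180:300,310:390,::-1];o[:240,640:]=cv2.resize(sd,(160,240))
cv2.imwrite("pics/w6.png",o)
E
```

```text
18.1 [606.877 -30.132  96.077] [-2.228  2.278  4.402]
yellow 431 320.75638051044086 219.1879350348028 308 334 207 232
00000000000001111000000000000
00000000112468875310000000000
00000013578889888876310000000
00000058988888888888862000000
00000599888888888888887100000
00015989888888898888898710000
00159988888888888888888962000
00398888888888988888888897000
00598888888987788988888888200
00798888888520013789888888400
02898888983000000048888889600
03988888840000000005988889710
05988888600000000002888888820
07988889500000000000798888940
06988889400000000000588888940
05988889500000000000798888820
02988889710000000002988889810
00888888840000000005988889500
00698888874000000048888889300
00498888888520123589888898100
00169888888875678988888996000
00016988888888889888889951000
00001698888888888888889500000
00000169988888889888995000000
00000016999888888999850000000
00000000147899999754100000000
00000000000124642000000000000
00000000000000000000000000000
00000000000000000000000000000
[0.001 0.001 0.001 0.001 0.002 0.    0.002] 23.279554663645893 61.70687556266785
```

View pics/w6.png

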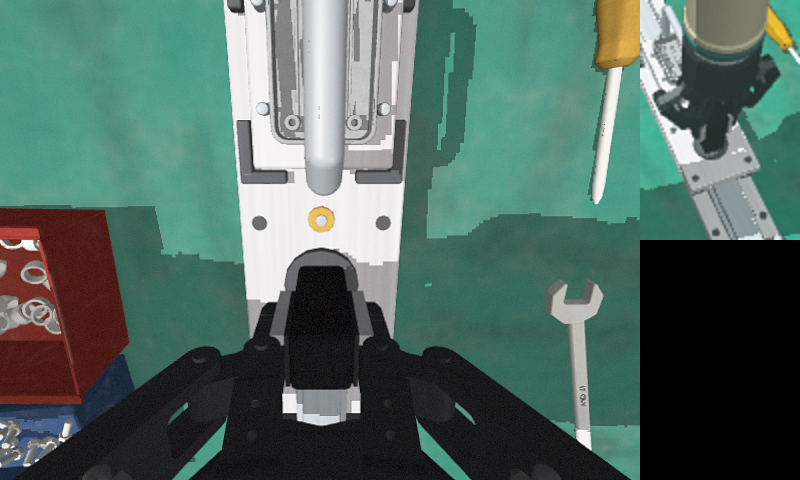

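The nest is still seated, the pin is down, the post is gripped and nothing is moving. Handing in.

```bash
python3 -c "
from cell import *
print(finish_job())"
```

```text
the job is handed in; nothing more can be done
None
```

The nest is seated between the carriage lips and released, and the carriage is standing still in its detent notch with the gripper still on the post; I handed the job in at about 18 s without touching the other items.

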